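# Pop the touch-latched ampoule box and push its lid open

### The job

Open the widest of the three ampoule boxes by touch alone, picking nothing up: press down on the front of its lid until the touch catch lets go, then take your fingertips right off so that the lid springs ajar by itself. Once it stands ajar, push its raised front edge up and back past upright until the lid leans back fully open on its own. Leave the two narrower boxes shut and the loose things on the tray where they stand.

Things in the scene. Friction and masses are not known exactly. Their poses are not given: they have to be found in the camera images.
- wide_box: The WIDEST of three grey plastic ampoule boxes with white hinged lids, fixed to the table: sizes in mm, 150 front to back (its own x), 140 wide (y), walls 85 high and 4 thick. Origin: centre of its underside, on the table. Its front (the side away from the hinge) faces its -x, roughly towards the robot.
- wide_lid (a joint): Lid angle of the widest box, rad: 0 latched shut, negative when pressed in, positive as the front edge swings up and back. Pressing the lid to about -0.035 trips the touch catch (hard stop at -0.055); when it is then let go a spring kicks it to about 0.95 (ajar) and it rests there, with light damping, nothing else holding it. From there it moves freely; short of upright (1.57) it sinks back to 0.95, past upright it leans back by itself to the stop at 2.1.
- wide_press (a point): Point on top of the widest box's lid to press: middle of the width, 25 behind the lid's front edge, 113 from the hinge, marked by a thin ring. Moves with the lid. With the lid shut it is 93 above the table; pressing straight down there takes about 3 N, the catch trips after about 4 mm and the lid stops after about 6 mm, level with the rim of the box.
- wide_edge (a point): Middle of the front edge of the widest box's lid (128 mm wide), 138 from the hinge; the edge spans 6 below to 8 above this point. Moves with the lid: 112 higher and 58 further back when ajar. Push near the middle, up and back along its arc: 18 behind the edge, 20 from the -y side, a small steel catch tongue (17 wide) hangs 24 below the lid.
- wide_hinge (a point): Middle of the hinge line of the widest box, along the box's y axis, at the back rim: 69 behind the box's centre (its +x), 85 above the table. Fixed to the box.
- narrow_a_box: One of the two NARROWER boxes, alike but only 90 wide; same depth, height, lid and catch. Stays shut. Origin: centre of its underside.
- narrow_a_lid (a joint): Lid angle of that narrower box, rad; same meaning. It trips in the same way if pressed.
- narrow_b_box: The other narrower box, the same as narrow_a. Stays shut. Origin: centre of its underside.
- narrow_b_lid (a joint): Lid angle of narrow_b, rad; same meaning.
- saline: Bystander, loose: clear plastic bottle, diameter 60, height 160 mm. Origin: centre of its underside. Leave alone.
- sanitiser: Bystander, loose: blue bottle with white cap, diameter 80, height 190 mm. Origin: centre of its underside. Leave alone.
- specimen_cup: Bystander, loose: white cup with red screw lid, diameter 62, height 70 mm. Origin: centre of its underside. Leave alone.
- vial_a: Bystander, loose: small clear glass vial with metal cap, diameter 23, height 42 mm. Origin: centre of its underside. Leave alone.
- vial_b: Bystander, loose: small amber glass vial with metal cap, diameter 23, height 42 mm. Origin: centre of its underside. Leave alone.
- syringe: Bystander, loose: capped plastic syringe lying flat, 160 long, 18 thick mm. Origin: centre of its underside. Leave alone.
- tape_roll: Bystander, loose: roll of paper tape lying flat, diameter 64, height 25 mm. Origin: centre of its underside. Leave alone.
Not all that is in view belongs to the job. Leave any green or turquoise look-alike of the wide_box alone.

How it is judged:
On the way, in this order (a step that is already met when the one before it is completed fails the run):
1. the widest box's lid is pressed in with the fingers, beyond its shut position (value of joint wide_lid below -0.025 rad and contact force between the fingers and wide_box above 0.5 N).
2. let go, the lid stands ajar on its spring, fingers off (value of joint wide_lid between 0.75 and 1.2 rad and velocity of joint wide_lid below 0.2 rad/s and contact force between the fingers and wide_box below 0.1 N), for 0.2 s.
At the end, for the whole second after the job is handed in: The widest box's lid leans back past upright (joint above 1.65 rad) with nothing touching it, both narrower lids are still shut (within 0.03 rad), and no loose thing is more than 30 mm from where it began (value of joint wide_lid above 1.65 rad and contact force between each of the arm, the fingers and wide_box below 0.1 N and value of joint narrow_a_lid between -0.03 and 0.03 rad and value of joint narrow_b_lid between -0.03 and 0.03 rad and distance of each of saline, sanitiser, specimen_cup, vial_a, vial_b, syringe, tape_roll from where it was at the start of the episode below 0.03 m).
It fails at once if a narrower box's catch is tripped (value of joint any of narrow_a_lid, narrow_b_lid above 0.05 rad).
It fails at once if a loose thing is lifted, carried or knocked more than 30 mm from its place (distance of any of saline, sanitiser, specimen_cup, vial_a, vial_b, syringe, tape_roll from where it was at the start of the episode above 0.03 m).
It also fails if it takes over 48 s, if anything falls off the work surface, if the arm or the gripper's body presses on something with over 40 N, if the wrist force passes 120 N, or if a joint passes its speed limit or range.

### The arm

A 6-joint arm with a two-finger parallel gripper is mounted at the origin on the work surface. World frame = base frame: x ahead of the robot, y to its left, z up, the work surface at z = 0. Lengths are in m, angles in rad, forces in N, time in s.
With the tool pointing down it reaches from about 0.25 to 0.775 m from the base axis. Payload 4 kg.
Tool frame: the origin (TCP) lies on the centre line of the jaws, within the pads' length; the fingertips stand 14 mm ahead of it and the grasp point (between the pads) lies 5 mm behind it (robot.tcp_to_tips is the distance from the TCP to the fingertips, in m); z points along the fingers, y is the line along which they close (so a half turn about z gives the same grasp; the last joint's range is limited). The gripper opens to 94 mm and grips with 3 to 60 N. Pads are 16 mm wide; open, the fingers measure 119 mm over their backs; the gripper's body (75 mm by 177 mm) begins 78 mm behind the grasp point.
Start: joints at [-1.402, 0.087, 1.371, -0, 1.684, -0.103], TCP at [0.148, -0.53, 0.22] pointing down, gripper open.
Joint ranges: [-3.1, 3.1], [-0.76, 2.03], [0.27, 2.55], [-1.08, 4.22], [0.17, 2.65], [-2.57, 2.57]. Speed limits (rad/s): [2.79, 2.79, 3.14, 3.14, 3.14, 3.14].

### API

Orientations are given as [roll, pitch, yaw] about the fixed x, y, z axes, in that order (R = Rz(yaw) Ry(pitch) Rx(roll)).
In Python, from bench import robot gives the robot as it stands.
- The arm moves only by the tool carry_out, never from a script. Its argument "increments" is a list of rows, each a list of 3 entries, a list of its own where there are three numbers: the closure in counts, from 0 (fully open) to 255 (shut), then the shift along the tool's x, y, z in mm, then the turn about the tool's z in degrees. In form: [[fingers, [dx, dy, dz], twist], ...]. A call has 1 to 8 rows; each row shifts and turns the commanded pose from where the row before left it, along the tool's axes as they then stand; what a row does not reach is not made up. A row lasts 1/10 s, in which the tool goes at most 50 mm and 8.59 degrees, less where a joint would pass 70% of its speed; a pose out of reach is approached as far as the arm can. A call with a gripper value outside its range is refused whole. The fingers move at their own pace and stop on an object; the grip force is fixed at half the most. Time passes only in rows, so rows that do not move let the fingers close. It gives the time, the measured TCP pose, the force, the opening and the grip force at its end, in the units of the state.
- robot.get_obs(): the state, without advancing time (a new reading comes with each control period).
- robot.snapshot(name): name is "scene" or "top" or "wrist"; returns the picture (384x512x3 uint8, blue, green, red); there is no depth.
- robot.get_calibration(name): a dict with "vfov" (degrees; the focal length in pixels is half the picture's height over the tangent of half this angle, whatever the lens; pixels are square), "cx", "cy" (the principal point, pixels), "T" (4x4, takes a point from camera to world coordinates). Camera axes: x right, y down, z forward; pixel columns grow to the right and rows downward; lengths in m; the calibration is good to about 2 mm. A picture is of the moment at which its call begins: read the wrist's pose just before it. get_calibration takes no time and is no camera call; for the wrist camera it gives the pose at the moment of the call.
- robot.close_job(): hands the job in; it is judged then, once.
The state is a dict: "time": time; "joint_positions": joint angles; "qvel": joint speeds; "joint_torque": joint torques, N m; "tool_pos": TCP position; "ee_rot": TCP orientation; "wrist_force": force on the tool from outside, world axes, zero at the start; "wrist_torque": the same for the moment, N m; "width": finger opening in m; "finger_force": force on a finger pad.
Only numpy, scipy, OpenCV 4.12 (cv2) and the standard library are available. Lean on these libraries where they do the work, as an engineer would, in place of code of your own. Each camera call takes 0.05 s, during which the arm holds its last target. There are 200 camera calls.

## Working session

There is one attempt and no reset: what is moved stays moved. The work goes in short steps, Python scripts to look and compute and a tool call to move; the robot and the scene stay as the last step left them, time stands still between calls to the robot, and variables do not carry over. Pictures are saved under pics/ and viewed, at most 10 in all, crops included, and the job is handed in when it is done.

Besides the shell and the picture viewer there is one more tool, called after "Request:" by a JSON object that holds its "op" and its "data", one argument or row to a line. carry_out: Moves the arm, as the interface text tells. Its arguments: {"type":"object","properties":{"increments":{"type":"array","items":{"type":"array"}}},"required":["increments"]}

```bash
mkdir -p pics; python3 - <<'E'
from bench import robot
import cv2
for n in("scene","top"):
    im=robot.snapshot(n);cv2.imwrite(f"pics/{n}1.png",im)
    c=robot.get_calibration(n);print(n,c)
o=robot.get_obs();print(o["tool_pos"],o["ee_rot"],o["time"],o["width"],o["wrist_force"])
E
```

```text
scene {'vfov': 49.78552235005398, 'cx': 264.14362156112355, 'cy': 192.087504507625, 'T': array([[-0.66736244,  0.47010912, -0.57760262,  1.16579042],
       [ 0.74471676,  0.42639578, -0.51340392,  0.6964102 ],
       [ 0.00493145, -0.77277684, -0.63465867,  0.89321991],
       [ 0.        ,  0.        ,  0.        ,  1.        ]])}
top {'vfov': 55.82473868933247, 'cx': 254.96160439431907, 'cy': 190.033565397224, 'T': array([[-0.01594774, -0.99907803,  0.03985913,  0.34775583],
       [-0.99979785,  0.01544567, -0.01287242,  0.05605804],
       [ 0.0122449 , -0.04005636, -0.99912239,  1.11817409],
       [ 0.        ,  0.        ,  0.        ,  1.        ]])}
[ 0.14757997 -0.52933481  0.21841277] [-3.13955868e+00 -2.22735244e-04  2.71745689e-01] 0.1 0.09391621676725884 [-0.39946625 -0.01769579 -0.00414623]
```

View pics/top1.png

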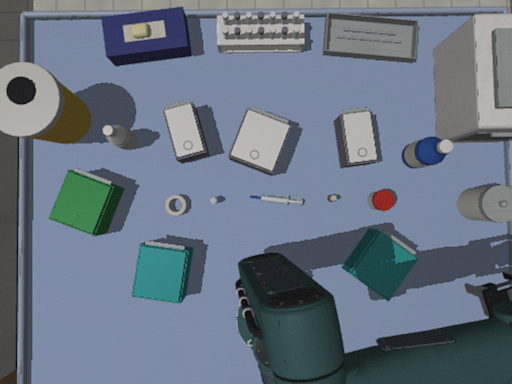

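View pics/scene1.png

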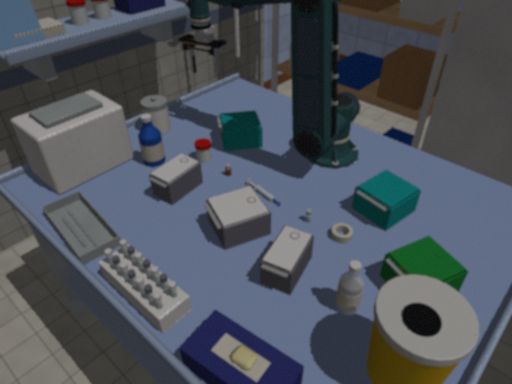

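Candidates in the top view are white lids at (185,131), (262,141) and (358,137), plus a green look-alike at (87,202) and teal ones at (163,271) and (380,264). The widest white lid is the middle one at (262,141), with its ring at about (254,155). Next I check it in a close crop.

```bash
python3 - <<'E'
import cv2
im=cv2.imread("pics/top1.png")[95:215,160:310]
cv2.imwrite("pics/crop.png",cv2.resize(im,None,fx=5,fy=5,interpolation=cv2.INTER_CUBIC))
E
```

```text
(no output)
```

View pics/crop.png

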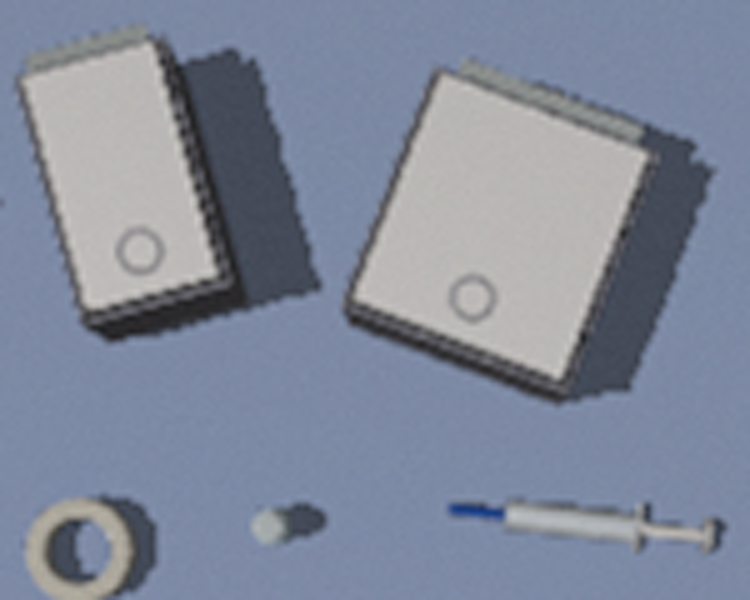

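The crop shows the widest lid with corners at (440,72), (650,153), (570,385) and (350,305), and the ring at (473,298). Its hinge strip is at the far edge. The syringe and vial are well in front of it.

```bash
cat > h.py <<'E'
from bench import robot
import numpy as np
from scipy.spatial.transform import Rotation as Ro
def ray(c,u,v,z,h=384):
    f=h/2/np.tan(np.radians(c["vfov"]/2));T=c["T"]
    d=T[:3,:3]@[(u-c["cx"])/f,(v-c["cy"])/f,1];o=T[:3,3]
    return o+d*(z-o[2])/d[2]
def pose():
    o=robot.get_obs();return o,np.array(o["tool_pos"]),Ro.from_euler("xyz",o["ee_rot"]).as_matrix()
E
python3 - <<'E'
from h import *
c=robot.get_calibration("top")
P=[ray(c,160+(x-2)/5,95+(y-2)/5,.093)for x,y in[(440,72),(650,153),(570,385),(350,305),(473,298)]]
for p in P:print(p.round(4))
print(np.linalg.norm(P[0]-P[1]),np.linalg.norm(P[2]-P[3]),np.linalg.norm(P[0]-P[3]),np.linalg.norm(P[1]-P[2]))
d=(P[0]+P[1]-P[2]-P[3])/2;print("yaw",np.arctan2(d[1],d[0]),"radius",np.hypot(*P[4][:2]))
e=P[1]-P[0]+P[2]-P[3];print("yaw2",np.arctan2(-e[0],e[1])) 
o,p,R=pose();print(p,R.round(3),o["time"])
for n,x,y,z in[("syr",480,510,.0),("syrR",715,535,0),("vial",270,525,.03),("narr FR",228,283,.093)]:print(n,ray(c,160+x/5,95+y/5,z).round(3))
for n,u,v,z in[("sal",116,133,.1),("cup",383,200,.07),("vialb",333,198,.04)]:print(n,ray(c,u,v,z).round(3))
E
```

```text
[0.6206 0.0602 0.093 ]
[ 0.5723 -0.059   0.093 ]
[ 0.4402 -0.0109  0.093 ]
[0.4876 0.1133 0.093 ]
[0.4906 0.0434 0.093 ]
0.12855405708829926 0.1329301637797495 0.1431759553522531 0.14062545586233072
yaw -0.36472316301465457 radius 0.49251930281439926
yaw2 2.7671737407913395
[ 0.14757997 -0.52933481  0.21841277] [[ 0.963  0.268 -0.   ]
 [ 0.268 -0.963  0.002]
 [ 0.    -0.002 -1.   ]] 0.1
syr [0.371 0.039 0.   ]
syrR [ 0.353 -0.106  0.   ]
vial [0.363 0.165 0.03 ]
narr FR [0.5   0.181 0.093]
sal [0.555 0.432 0.1  ]
cup [ 0.355 -0.329  0.07 ]
vialb [ 0.363 -0.19   0.04 ]
```

Request:
{"op": "carry_out", "data": {
  "increments": [
    [255,[0,0,-10],7.4],
    [255,[0,0,-10],7.4],
    [255,[0,0,-10],7.4],
    [255,[0,0,-10],7.4],
    [255,[0,0,0],7.2]
  ]
}}

```text
time: 0.6
tool_pos: [0.1477, -0.5303, 0.2607]
ee_rot: [3.14, -0.001, -0.376]
wrist_force: [0.3, 0.0, -0.4]
width: 0.0571
finger_force: 0.0
```

Request:
{"op": "carry_out", "data": {
  "increments": [
    [255,[7,-30,0],0],
    [255,[7,-40,0],0],
    [255,[7,-40,0],0],
    [255,[7,-40,0],0],
    [255,[7,-40,0],0],
    [255,[7,-40,0],0],
    [255,[7,-40,0],0],
    [255,[7,-40,0],0]
  ]
}}

```text
time: 1.4
tool_pos: [0.3124, -0.2595, 0.2591]
ee_rot: [-3.141, 0.0, -0.371]
wrist_force: [1.0, -0.0, -0.3]
width: 0.0002
finger_force: 0.0
```

Request:
{"op": "carry_out", "data": {
  "increments": [
    [255,[7,-40,0],0],
    [255,[7,-40,0],0],
    [255,[7,-40,0],0],
    [255,[7,-40,0],0],
    [255,[7,-40,0],0],
    [255,[7,-40,0],0],
    [255,[0,-40,0],0],
    [255,[0,0,0],0]
  ]
}}

```text
time: 2.2
tool_pos: [0.4532, -0.0115, 0.2586]
ee_rot: [-3.14, 0.002, -0.364]
wrist_force: [0.8, -1.1, -0.3]
width: 0.0005
finger_force: 0.0
```

```bash
python3 - <<'E'
from h import *
import cv2
o,p,R=pose();c=robot.get_calibration("wrist");im=robot.snapshot("wrist");cv2.imwrite("pics/w1.png",im)
print(o["time"],p,o["ee_rot"],o["width"],o["wrist_force"]);print(c)
print((R.T@(np.array([.489,.043,.107])-p)*1000).round(1))
print("mount",np.round(R.T@(c["T"][:3,3]-p),3))
E
```

```text
2.2 [ 0.45324997 -0.01149264  0.25855906] [-3.14030647e+00  2.06066095e-03 -3.63626422e-01] 0.00045666875074457444 [ 0.79035578 -1.13755355 -0.32434542]
{'vfov': 71.15830772980338, 'cx': 254.4799616905974, 'cy': 193.18226091852125, 'T': array([[-0.35577644, -0.90991514, -0.2132547 ,  0.51481218],
       [-0.93457007,  0.34605321,  0.08261931, -0.03477658],
       [-0.00137909,  0.22869546, -0.97349704,  0.42475156],
       [ 0.        ,  0.        ,  0.        ,  1.        ]])}
[ 14.3 -63.4 151.6]
mount [ 0.065 -0.    -0.166]
```

View pics/w1.png

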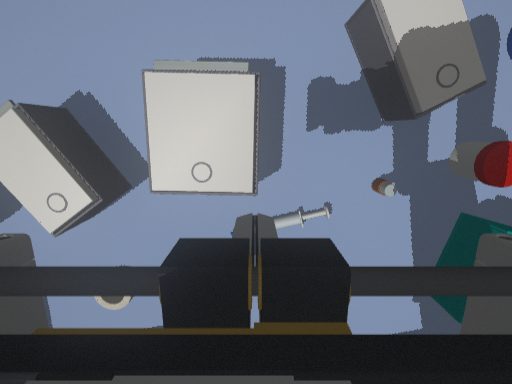

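The wrist view shows the wide lid with corners at (145,71), (258,73), (256,193) and (151,192), the ring at (202,172), and the closed fingertips near (255,225).

```bash
python3 - <<'E'
from h import *
c=robot.get_calibration("wrist");o,p,R=pose()
P=[ray(c,u,v,.093) for u,v in[(145,71),(258,73),(256,193),(151,192),(202,172)]]
for q in P:print(q.round(4))
d=P[0]+P[1]-P[2]-P[3];e=P[0]-P[1]+P[3]-P[2];print(np.arctan2(d[1],d[0]),np.arctan2(-e[0],e[1]),np.linalg.norm(d)/2,np.linalg.norm(e)/2)
print((R.T@(P[4]+[0,0,.014]-p)*1000).round(1))
E
```

```text
[0.6209 0.0567 0.093 ]
[ 0.5725 -0.0636  0.093 ]
[ 0.441  -0.0109  0.093 ]
[0.4899 0.113  0.093 ]
[0.4902 0.0424 0.093 ]
-0.39340794377516575 -0.37913927829219307 0.14211275679959126 0.13144942242964977
[ 15.3 -65.8 151.6]
```

Request:
{"op": "carry_out", "data": {
  "increments": [
    [255,[8,-33,0],1],
    [255,[7,-32,30],0],
    [255,[0,0,40],0],
    [255,[0,0,40],0],
    [255,[0,0,25],0],
    [255,[0,0,5],0],
    [255,[0,0,0],0]
  ]
}}

```text
time: 2.95
tool_pos: [0.49, 0.0383, 0.1189]
ee_rot: [3.141, 0.002, -0.39]
wrist_force: [-0.5, 1.3, 0.2]
width: 0.001
finger_force: 0.0
```

```bash
python3 - <<'E'
from h import *
o,p,R=pose()
print(o["time"],p,o["ee_rot"],o["wrist_force"])
print((R.T@(np.array([.490,.0425,.107])-p)*1000).round(1))
E
```

```text
2.95 [0.48998343 0.03834466 0.11892143] [ 3.14050409e+00  1.55996623e-03 -3.89554871e-01] [-0.46943938  1.25202655  0.22425655]
[-1.5 -3.9 11.9]
```

Request:
{"op": "carry_out", "data": {
  "increments": [
    [255,[0,-4,9],0],
    [255,[0,0,3],0],
    [255,[0,0,2],0],
    [255,[0,0,2],0],
    [255,[0,0,1],0],
    [255,[0,0,0],0]
  ]
}}

```text
time: 3.55
tool_pos: [0.4927, 0.0432, 0.1031]
ee_rot: [-3.141, -0.002, -0.388]
wrist_force: [-0.5, 0.4, 3.4]
width: 0.0006
finger_force: 1.8
```

Request:
{"op": "carry_out", "data": {
  "increments": [
    [255,[0,0,1],0],
    [255,[0,0,1],0],
    [255,[0,0,0],0]
  ]
}}

```text
time: 3.85
tool_pos: [0.4927, 0.0432, 0.1013]
ee_rot: [-3.141, -0.001, -0.388]
wrist_force: [-0.5, 0.1, 6.2]
width: 0.0004
finger_force: 3.1
```

Request:
{"op": "carry_out", "data": {
  "increments": [
    [255,[0,0,-15],0],
    [255,[-15,0,-45],0],
    [255,[-25,0,-40],0],
    [255,[-30,0,-30],0],
    [255,[-30,0,0],0],
    [255,[0,0,0],0],
    [255,[0,0,0],0],
    [255,[0,0,0],0]
  ]
}}

```text
time: 4.65
tool_pos: [0.3997, 0.0807, 0.2292]
ee_rot: [3.14, 0.002, -0.388]
wrist_force: [-0.1, -0.1, -0.6]
width: 0.0006
finger_force: 0.0
```

```bash
python3 - <<'E'
from h import *
import cv2
o,p,R=pose();im=robot.snapshot("scene")
cv2.imwrite("pics/s2.png",cv2.resize(im[100:300,130:380],None,fx=3,fy=3))
print(o["time"],p,o["ee_rot"],o["wrist_force"])
print((R.T@(np.array([.594,.0])[[0,1,1]]-p)*1000).round(1))
E
```

```text
4.65 [0.39970815 0.0807292  0.22918273] [ 3.14037710e+00  1.69843459e-03 -3.88284266e-01] [-0.14780689 -0.09538558 -0.56190829]
[210.8   0.9 228.8]
```

View pics/s2.png

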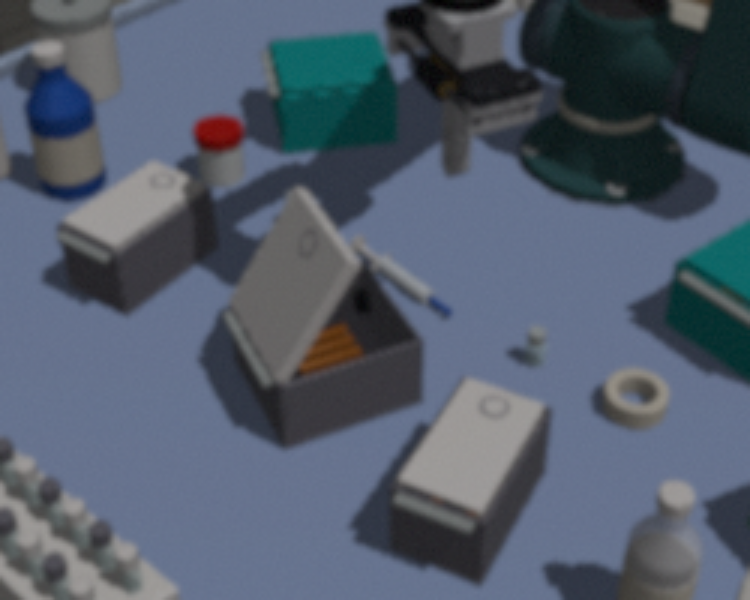

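The wide lid (crop 290,290) now stands ajar and the fingers are clear of it at crop (455,150). I let it settle, then lower the tips in front of the edge.

Request:
{"op": "carry_out", "data": {
  "increments": [
    [255,[0,0,0],0],
    [255,[0,0,0],0],
    [255,[0,0,20],0],
    [255,[0,0,25],0],
    [255,[30,0,0],0],
    [255,[30,0,0],0],
    [255,[30,0,0],0],
    [255,[10,0,0],0]
  ]
}}

```text
time: 5.5
tool_pos: [0.4938, 0.042, 0.1845]
ee_rot: [3.141, 0.001, -0.39]
wrist_force: [-0.7, -0.8, 0.5]
width: 0.0006
finger_force: 0.0
```

Request:
{"op": "carry_out", "data": {
  "increments": [
    [255,[10,0,0],0],
    [255,[12,0,-3],0],
    [255,[12,0,-3],0],
    [255,[12,0,-3],0],
    [255,[12,0,-2],0],
    [255,[12,0,-2],0],
    [255,[12,0,0],0],
    [255,[0,0,0],0]
  ]
}}

```text
time: 6.3
tool_pos: [0.5693, 0.0115, 0.198]
ee_rot: [3.141, -0.0, -0.389]
wrist_force: [-0.1, -0.1, -0.5]
width: 0.0007
finger_force: 0.0
```

Request:
{"op": "carry_out", "data": {
  "increments": [
    [255,[10,0,0],0],
    [255,[10,0,0],0],
    [255,[10,0,0],0],
    [255,[8,0,0],0],
    [255,[0,0,0],0],
    [255,[0,0,0],0],
    [255,[0,0,0],0]
  ]
}}

```text
time: 7.0
tool_pos: [0.6031, -0.0021, 0.1985]
ee_rot: [3.142, 0.0, -0.388]
wrist_force: [0.7, -0.2, 0.0]
width: 0.0008
finger_force: 0.0
```

```bash
python3 - <<'E'
from h import *
import cv2
o,p,R=pose();im=robot.snapshot("scene")
cv2.imwrite("pics/s3.png",cv2.resize(im[100:300,130:380],None,fx=3,fy=3))
print(o["time"],p,o["wrist_force"])
E
```

```text
7.0 [ 0.6030513  -0.00208699  0.19852364] [ 0.65720329 -0.22711302  0.02881766]
```

View pics/s3.png

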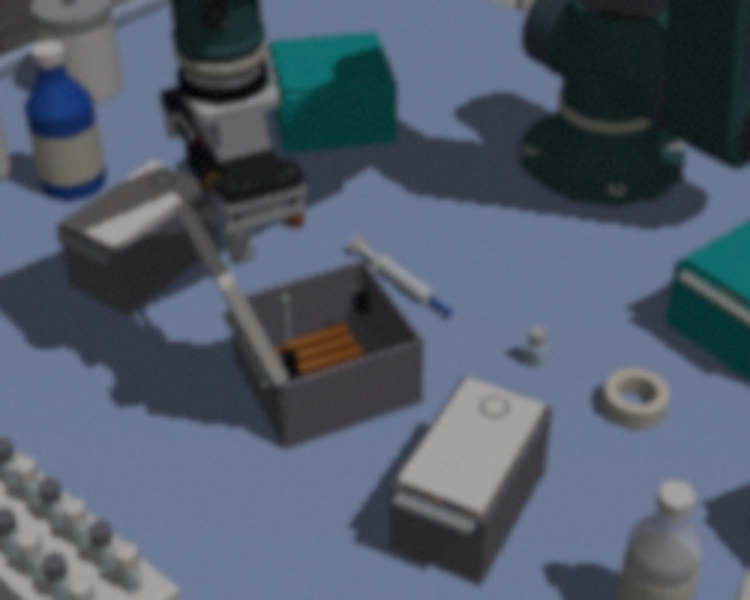

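The lid now leans back beyond upright, running from (180,200) to (270,375) in the crop, with the fingers at (240,240) in front of it. Next I retreat.

Request:
{"op": "carry_out", "data": {
  "increments": [
    [255,[-20,0,0],0],
    [255,[-30,0,0],0],
    [255,[-40,0,-10],0],
    [255,[-40,0,-30],0],
    [255,[-40,0,-30],0],
    [255,[0,0,0],0],
    [255,[0,0,0],0],
    [255,[0,0,0],0]
  ]
}}

```text
time: 7.85
tool_pos: [0.446, 0.0618, 0.2671]
ee_rot: [3.141, 0.001, -0.388]
wrist_force: [0.3, -0.1, -0.5]
width: 0.0004
finger_force: 0.0
```

```bash
python3 - <<'E'
from h import *
import cv2
o,p,R=pose();im=robot.snapshot("scene")
cv2.imwrite("pics/s4.png",cv2.resize(im[100:300,130:380],None,fx=3,fy=3))
print(o["time"],p,o["wrist_force"])
E
```

```text
7.85 [0.44595632 0.06182576 0.2671081 ] [ 0.34989901 -0.08760339 -0.52005226]
```

View pics/s4.png

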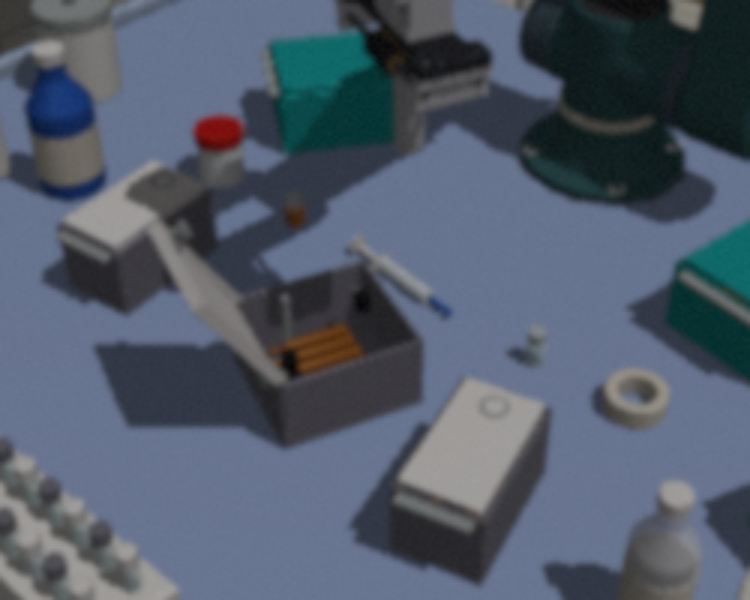

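The lid leans fully back at crop (210,290), the fingers are clear, the narrow boxes are shut, and the loose things in view haven't moved. I'm handing it in.

```bash
python3 -c "
from bench import robot
print(robot.close_job())"
```

```text
the job is handed in; nothing more can be done
None
```

The widest box's lid was pressed, sprang ajar and was pushed fully open. In the last picture it leans back on its own with the fingers clear, the narrow boxes are shut and the loose things in view are in place. The job is handed in, but no verdict was returned.

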